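Hold a jar lid in the bench coder while it marks

TASK

The silver lid is due for its batch mark. Slide the orange guard on top of the lid coder fully open, take the silver lid out of the wire rack and lower it on edge through the slot, its smooth outer face towards the black marking hood, pressing it down until the sprung stop inside is fully down. Finish while still gripping the lid and holding the stop down (do not let go); leave the gold lids, the filled jar, the timer and the cup where they are.

Things in the scene. Friction and masses are not known exactly. Their poses are not given: they have to be found in the camera images.
- silver_lid: silver-coloured jar lid, a disc 102 mm across, 12 mm thick, 22 g, on edge in one of the rack's three bays, centre 57 mm and top 108 mm above the table. Origin: centre of its inner (hollow) face; its z is the disc's axis, pointing out of the smooth outer face: at the start level, towards the rack's -y. Grip from above across the 12 mm thickness, at the top of the rim
- lid_centre (a point): middle of the silver lid (6 mm along its z axis from the origin); axes as the lid's
- lid_outer (a point): centre of the silver lid's smooth outer face (12 mm along its z axis from the origin)
- gold_lid_a: gold-coloured lid of the same size and attitude, in another bay of the rack; leave it
- gold_lid_b: second gold-coloured lid, likewise; leave it
- lid_rack: fixed stainless wire rack, 224 mm along its own y, 90 mm along x; three bays at y = -80, 0 and 80 mm, in each a lid stands on edge on two rails, axis along the rack's y, between two wire loops that reach 62 mm above the table; lids lift straight out upwards. Origin on the table under the middle bay
- coder: fixed bench lid coder, stainless case, own x from -78 to 92 mm, 150 mm wide (y), flat deck 120 mm above the table. Origin on the table under the slot's centre; x points from the front (control panel, window with a red pointer) to the rear, where the black marking hood stands 34 mm high on the deck (x 52 to 88 mm). Guard guides on the deck at y = +-59 to 70 mm are 9 mm high
- slot_mouth (a point): centre of the slot at deck level, 120 mm above the table; axes as the coder's. The slot is vertical, 104 mm long (coder's y), 14 mm wide (coder's x): a lid enters on edge, its axis along the coder's x, with 2 mm clearance in all. The mouth flares at 45 degrees in the top 5 mm (to 24 x 114 mm); the straight guide reaches 22 mm below the deck
- guard (a joint): orange sliding guard over the slot, in m: 0 = shut, 0.032 = fully open. It opens towards the coder's front (coder's -x), slides with about 1.5 N of friction and stays where it is left. Counts as open from 0.027
- guard_tab (a point): middle of the guard's upright black tab, 10 mm thick (coder's x), 34 mm long (coder's y), from 5.5 to 27.5 mm above the deck (this point 16.5 mm above it), at the middle of the guard's width; moves with the guard. Pinch it from above across the 10 mm, or push it
- stop (a joint): sprung stop inside below the slot, in m: 0 = up, 0.009 = fully down. A lid on edge touches it when its lowest point is 53 mm (its centre 2 mm) below deck level and bottoms it 9 mm lower; the spring takes 1.5 N to start, 5 N at the bottom, and pushes the lid up again if let go. Counts as down from 0.006. The red pointer in the front window follows it
- filled_jar: open glass jar with cooked duck legs, 114 mm in diameter, 154 mm high, between rack and coder near the table's far edge; origin under its centre; bystander
- timer: red and white wind-up timer, 67 mm wide, 42 mm high; bystander
- cup: small steel portion cup, 60 mm wide, 72 mm high; bystander

How it is judged:
By the outcome, as a careful person would: the job done as asked, in the order asked, and still so for the second after the job is handed in, while the arm keeps its last pose, push and grip.
It also fails if it takes over 67 s, if anything falls off the work surface, if the arm or the gripper's body presses on something with over 40 N, if the wrist force passes 120 N, or if a joint passes its speed limit or range.

ROBOT

A 6-joint arm with a two-finger parallel gripper is mounted at the origin on the work surface; the furniture and walls round the work are solid. World frame = base frame: x ahead of the robot, y to its left, z up, the work surface at z = 0. Lengths are in m, angles in rad, forces in N, time in s.
With the tool pointing down it reaches from about 0.325 to 1 m from the base axis. Payload 5.1 kg.
Tool frame: the origin (TCP) lies between the finger pads; the fingertips stand 14 mm ahead of it and the grasp point (between the pads) lies 5 mm behind it (env.tcp_to_tips is the distance from the TCP to the fingertips, in m); z points along the fingers, y is the direction in which the jaws open and shut (so a half turn about z gives the same grasp; the last joint's range is limited). The gripper opens to 85 mm and grips with 20 to 120 N. Pads are 22 mm wide; open, the fingers measure 114 mm over their backs; the gripper's body (76 mm by 85 mm) begins 54 mm behind the grasp point. The pads swing forward as they close: fully open they stand 13 mm farther back than shut.
Start: joints at [1.202, 0.124, 1.65, -0, 1.367, -0.083], TCP at [0.183, 0.624, 0.245] pointing down, gripper open.
Joint ranges: [-2.61, 2.61], [-1.02, 2.33], [0.03, 2.71], [-1.35, 4.49], [0.32, 2.68], [-2.91, 2.91]. Speed limits (rad/s): [2.57, 2.57, 3.14, 3.14, 3.14, 3.14].

INTERFACE

Orientations are given as a unit quaternion [w, x, y, z].
In Python, from plant import env gives the robot as it stands. The module is installed in compiled form; this text tells all that it offers.
- The arm moves only by the tool move_arm, never from a script. Its arguments are lists of equal length, an entry for each row: "offset": the shift along the tool's x, y, z in mm, a list of three; "turn": the turn, a rotation vector about the tool's x, y, z in rad, a list of three. In form: {"offset": [[dx, dy, dz], ...], "turn": [[wx, wy, wz], ...]}. A call has 1 to 8 rows; each row is the pose to reach, as a shift and turn from the pose commanded when the call began, along the tool's axes at that moment; what a row does not reach only later rows make up. A row lasts 1/12 s, in which the tool goes at most 41.7 mm and 7.16 degrees, less where a joint would pass 70% of its speed; a pose out of reach is approached as far as the arm can. A call with a gripper value outside its range is refused whole. "jaw" is the opening, from -1 (shut) to 1 (fully open), set as the call begins (left out, the last holds). The fingers move at their own pace and stop on an object; "force" is the grip in N (left out, the last holds). Time passes only in rows, so rows that repeat a pose let the fingers close. It gives the time, the measured TCP pose, the force and the opening at its end, in the units of the state.
- env.get_state(): the state, without advancing time (a new reading comes with each control period).
- env.snapshot(name): name is "scene" or "top" or "wrist"; returns the picture (420x560x3 uint8, blue, green, red); there is no depth.
- env.get_calibration(name): a dict with "mtx" (3x3 intrinsics, pixels), "rvec" (rotation vector, rad) and "tvec" (3), from world to camera coordinates, as OpenCV has them; the wrist camera has in their place "T_tool_cam" (4x4, takes a point from camera to tool coordinates, whose origin is the TCP and whose axes are the flange's). Camera axes: x right, y down, z forward; pixel columns grow to the right and rows downward; lengths in m; the calibration is good to about 2 mm. A picture is of the moment at which its call begins: read the wrist's pose just before it. get_calibration takes no time and is no camera call.
- env.finish_job(): hands the job in, once; it reports no verdict.
Trained networks look in the newest picture that a camera, given by its name, has taken for a name from the list of things; names that differ only in an ending like _2 or _b are one class to them, and where a whole thing is asked for, a point or a joint stands for the part that bears it (a point fixed in the world has none). Each returns a list of dicts, best first, with "confidence" (0 to 1); they miss things now and then, are a little off and sometimes report something else, mostly with a low value. They report only what shows in the picture. A call takes as long as a camera call.
- env.masks_of(camera, query): "mask" (420x560 bool, what is visible of it) and "at" ([column, row] as shares, 0 to 1, of the picture: columns of its width, rows of its height, amid what is visible of it).
- env.place_of(camera, query): "at" ([column, row] as shares, 0 to 1, of the picture: columns of its width, rows of its height: a listed point, or the origin of a listed thing).
The state is a dict: "t": time; "joint_positions": joint angles; "joint_vel": joint speeds; "joint_torque": joint torques, N m; "tcp_pos": TCP position; "orientation": TCP orientation; "contact_force": force on the tool from outside, world axes, zero at the start; "ft_torque": the same for the moment, N m; "finger_gap": opening from 0.0 (shut) to 1.0 (fully open).
Only numpy, scipy, OpenCV 4.12 (cv2) and the standard library are available. Lean on these libraries where they do the work, as an engineer would, in place of code of your own. Each camera call takes 0.05 s, during which the arm holds its last target.

## Working session

There is one attempt and no reset: what is moved stays moved. The work goes in short steps, Python scripts to look and compute and a tool call to move; the robot and the scene stay as the last step left them, time stands still between calls to the robot, and variables do not carry over. Pictures are saved under pics/ and viewed, and the job is handed in when it is done.

Besides the shell and the picture viewer there is one more tool, called after "Call:" by a JSON object that holds its "api" and its "payload", one argument or row to a line. move_arm: Moves the arm, as the interface text tells. Its arguments: {"type":"object","properties":{"offset":{"type":"array","items":{"type":"array","items":{"type":"number"}}},"turn":{"type":"array","items":{"type":"array","items":{"type":"number"}}},"jaw":{"type":"number"},"force":{"type":"number"}},"required":["offset","turn"]}

```bash
mkdir -p pics; ls; cat > h.py <<'E'
import numpy as np, cv2
from plant import env
def snap(cam,fn):
    s=env.get_state(); im=env.snapshot(cam); cv2.imwrite('pics/'+fn,im); return s,im
E
python3 - <<'E'
from h import *
for c in ['scene','top','wrist']:
    snap(c,c+'0.png')
    k=env.get_calibration(c); print(c,{a:np.round(np.array(b),4).tolist() for a,b in k.items()})
for c in ['scene','top','wrist']:
    for q in ['silver_lid','lid_centre','lid_outer','slot_mouth','guard_tab','coder','lid_rack','gold_lid_a','filled_jar','timer','cup']:
        print(c,q,[(round(d['confidence'],2),round(d['at'][0]*560,1),round(d['at'][1]*420,1)) for d in env.place_of(c,q)][:3])
s=env.get_state();print(s['t'],s['tcp_pos'],s['orientation'],s['contact_force'])
E
```

```text
pics
scene {'mtx': [[406.963, 0.0, 275.027], [0.0, 406.963, 210.5825], [0.0, 0.0, 1.0]], 'rvec': [2.1163, -0.6991, 0.3293], 'tvec': [-0.3368, 0.2672, 0.9332]}
top {'mtx': [[438.9068, 0.0, 274.3881], [0.0, 438.9068, 211.5202], [0.0, 0.0, 1.0]], 'rvec': [2.1431, -2.1839, 0.0825], 'tvec': [0.0596, 0.437, 1.3027]}
wrist {'mtx': [[321.5292, 0.0, 281.1695], [0.0, 321.5292, 209.3701], [0.0, 0.0, 1.0]], 'T_tool_cam': [[0.0003, -0.9508, -0.3099, 0.0796], [1.0, 0.0003, 0.0002, -0.0005], [-0.0001, -0.3099, 0.9508, -0.1282], [0.0, 0.0, 0.0, 1.0]]}
scene silver_lid [(0.64, 363.6, 290.4)]
scene lid_centre [(0.86, 366.2, 292.4)]
scene lid_outer [(0.61, 370.9, 293.5), (0.54, 328.9, 250.1)]
scene slot_mouth [(0.7, 226.5, 169.5)]
scene guard_tab [(0.83, 219.1, 171.1), (0.57, 363.0, 287.0)]
scene coder [(0.8, 233.2, 208.1)]
scene lid_rack []
scene gold_lid_a [(0.71, 348.2, 266.2), (0.57, 327.6, 244.6)]
scene filled_jar [(0.83, 302.2, 240.4)]
scene timer [(0.74, 343.0, 355.5), (0.25, 221.4, 169.4)]
scene cup []
top silver_lid [(0.88, 386.2, 194.4)]
top lid_centre [(0.74, 385.7, 194.9)]
top lid_outer [(0.66, 391.8, 194.8)]
top slot_mouth [(0.77, 193.0, 208.3)]
top guard_tab [(0.66, 190.1, 214.9)]
top coder [(0.83, 201.9, 215.7)]
top lid_rack [(0.88, 356.2, 192.1)]
top gold_lid_a [(0.64, 334.4, 187.2), (0.62, 356.1, 191.1)]
top filled_jar [(0.68, 290.4, 189.2), (0.22, 332.7, 187.3)]
top timer [(0.61, 357.1, 192.2)]
top cup [(0.69, 147.6, 207.6)]
wrist silver_lid []
wrist lid_centre []
wrist lid_outer []
wrist slot_mouth []
wrist guard_tab []
wrist coder []
wrist lid_rack []
wrist gold_lid_a []
wrist filled_jar []
wrist timer []
wrist cup [(0.83, 213.7, 385.1)]
1.8 [0.1832805  0.62361981 0.24534127] [4.14255954e-06 1.42407771e-01 9.89808076e-01 2.06438781e-05] [-0.08165961 -0.10234305 -0.01632259]
```

View pics/scene0.png

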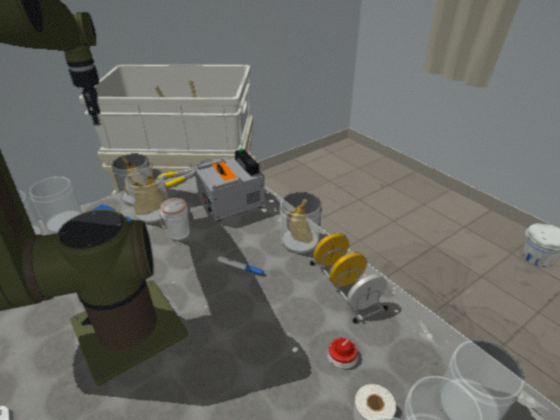

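View pics/top0.png

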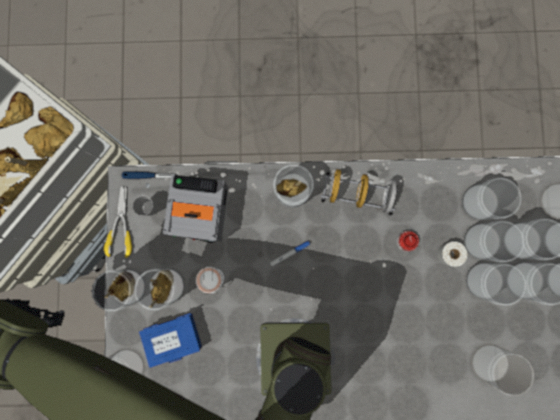

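View pics/wrist0.png

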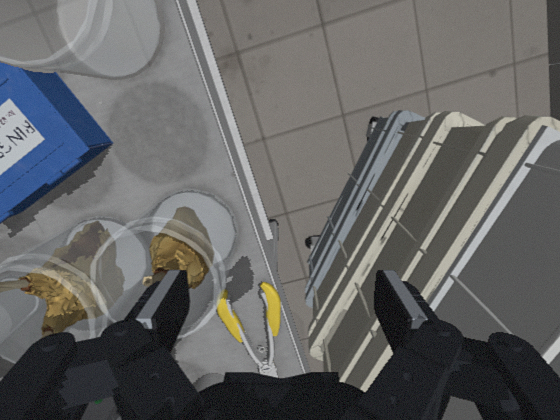

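```bash
cat >> h.py <<'E'
def cal(cam):
    k=env.get_calibration(cam)
    if 'rvec' in k:
        R=cv2.Rodrigues(np.array(k['rvec'],float))[0]; t=np.array(k['tvec'],float).ravel()
        return np.array(k['mtx']),R,t
def camw(cam,s=None):
    k=env.get_calibration(cam); K=np.array(k['mtx'])
    if 'rvec' in k:
        R=cv2.Rodrigues(np.array(k['rvec'],float))[0]; t=np.array(k['tvec'],float).ravel()
    else:
        from scipy.spatial.transform import Rotation as Ro
        q=s['orientation']; T=np.eye(4); T[:3,:3]=Ro.from_quat([q[1],q[2],q[3],q[0]]).as_matrix(); T[:3,3]=s['tcp_pos']
        W=T@np.array(k['T_tool_cam']); R=W[:3,:3].T; t=-R@W[:3,3]
    return K,R,t
def onz(c,uv,z):
    K,R,t=c; d=R.T@np.linalg.inv(K)@np.array([uv[0],uv[1],1.]); o=-R.T@t
    return o+d*(z-o[2])/d[2]
def proj(c,p):
    K,R,t=c; q=K@(R@np.array(p,float)+t); return q[:2]/q[2]
def tri(obs):
    A=[];b=[]
    for c,uv in obs:
        K,R,t=c; d=R.T@np.linalg.inv(K)@np.array([uv[0],uv[1],1.]); d/=np.linalg.norm(d); o=-R.T@t
        P=np.eye(3)-np.outer(d,d); A.append(P); b.append(P@o)
    return np.linalg.solve(sum(A),sum(b))
E
python3 - <<'E'
from h import *
S,T=camw('scene'),camw('top')
print('cam',-S[1].T@S[2],-T[1].T@T[2])
print('lid c',onz(T,(385.7,194.9),.057),onz(S,(366.2,292.4),.057))
print('lid outer',onz(T,(391.8,194.8),.057),onz(S,(370.9,293.5),.057))
print('rack',onz(T,(356.2,192.1),0))
print('slot',onz(T,(193,208.3),.12),onz(S,(226.5,169.5),.12))
print('tab',onz(T,(190.1,214.9),.1365),onz(S,(219.1,171.1),.1365))
print('coder',onz(T,(201.9,215.7),0),onz(S,(233.2,208.1),0))
print('jar',onz(T,(290.4,189.2),0),onz(S,(302.2,240.4),0))
print('cup',onz(T,(147.6,207.6),0))
print('timer',onz(T,(408,240),0.02))
im=cv2.imread('pics/top0.png'); cv2.imwrite('pics/topA.png',np.hstack([cv2.resize(im[160:250,140:240],(400,360),interpolation=cv2.INTER_CUBIC),cv2.resize(im[160:250,315:415],(400,360),interpolation=cv2.INTER_CUBIC)]))
im=cv2.imread('pics/scene0.png'); cv2.imwrite('pics/sceneA.png',np.hstack([cv2.resize(im[140:230,180:280],(400,360),interpolation=cv2.INTER_CUBIC),cv2.resize(im[225:325,300:400],(400,360),interpolation=cv2.INTER_CUBIC)]))
E
```

```text
cam [-0.06478214 -0.68313554  0.7647194 ] [0.31195681 0.02743864 1.33924837]
lid c [ 0.47710227 -0.27646539  0.057     ] [ 0.46820094 -0.28495564  0.057     ]
lid outer [ 0.47703155 -0.29426222  0.057     ] [ 0.47429575 -0.29368106  0.057     ]
rack [ 0.49494903 -0.20030938  0.        ]
slot [0.44220069 0.27753101 0.12      ] [0.44448748 0.28942425 0.12      ]
tab [0.42227157 0.28219035 0.1365    ] [0.40906523 0.2700756  0.1365    ]
coder [0.43160716 0.27469951 0.        ] [0.4335932  0.24982005 0.        ]
jar [0.50812886 0.00117689 0.        ] [ 0.50928693 -0.00523818  0.        ]
cup [0.45999899 0.44277581 0.        ]
timer [ 0.34494189 -0.34574954  0.02      ]
```

View pics/topA.png

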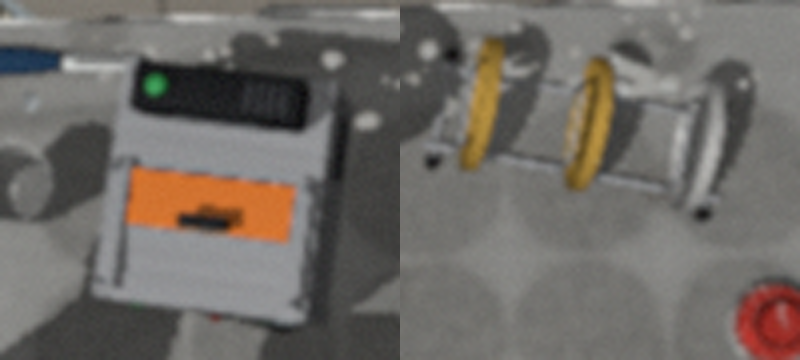

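View pics/sceneA.png

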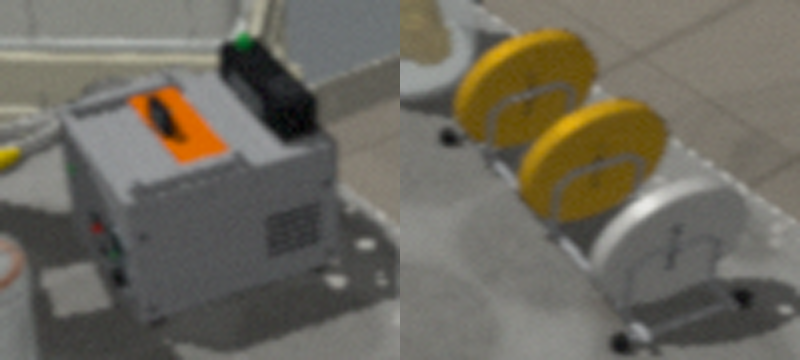

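Call:
{"api": "move_arm", "payload": {
  "offset": [
    [-26,-21,-5],
    [-52,-42,-9],
    [-78,-63,-14],
    [-104,-84,-18],
    [-130,-105,-23],
    [-156,-126,-27],
    [-182,-147,-32],
    [-208,-168,-36]
  ],
  "turn": [
    [0,0,0.11],
    [0,0,0.22],
    [0,0,0.33],
    [0,0,0.44],
    [0,0,0.55],
    [0,0,0.66],
    [0,0,0.77],
    [0,0,0.88]
  ],
  "jaw": 0.0,
  "force": 40
}}

```text
t: 2.47
tcp_pos: [0.3361, 0.4024, 0.2819]
orientation: [0.0, 0.553, 0.833, 0.0]
contact_force: [-0.4, -0.3, 0.7]
finger_gap: 0.503
```

```bash
cat >> h.py <<'E'
from scipy.spatial.transform import Rotation as Ro
def goto(p,yaw):
    "tool offset/turn to TCP p with tool y yaw (deg), tool down"
    s=env.get_state(); q=s['orientation']; R=Ro.from_quat([q[1],q[2],q[3],q[0]]).as_matrix()
    y=np.array([np.cos(np.radians(yaw)),np.sin(np.radians(yaw)),0]); z=np.array([0,0,-1.]); x=np.cross(y,z)
    Rt=np.stack([x,y,z],1)
    cy=np.degrees(np.arctan2(R[1,1],R[0,1]))
    print('t',round(s['t'],2),'tcp',np.round(s['tcp_pos'],4),'yaw',round(cy,2),'F',np.round(s['contact_force'],2),'gap',round(float(s['finger_gap']),3),'q',np.round(s['joint_positions'],2))
    print('offset mm',np.round(R.T@(np.array(p)-s['tcp_pos'])*1000,1),'turn',np.round(Ro.from_matrix(R.T@Rt).as_rotvec(),4))
E
python3 - <<'E'
from h import *
goto((0.418,0.278,0.30),-4)
E
```

```text
t 2.47 tcp [0.3361 0.4024 0.2819] yaw 22.91 F [-0.37 -0.35  0.73] gap 0.503 q [ 0.77 -0.18  1.89 -0.    1.43  0.37]
offset mm [-146.5   27.   -18.1] turn [ 7.000e-04 -4.000e-04  4.696e-01]
```

Call:
{"api": "move_arm", "payload": {
  "offset": [
    [-29,5,-4],
    [-59,11,-7],
    [-88,16,-11],
    [-117,22,-14],
    [-147,27,-18],
    [-147,27,-18],
    [-147,27,-18]
  ],
  "turn": [
    [0,0,0.1],
    [0,0,0.2],
    [0,0,0.3],
    [0,0,0.4],
    [0,0,0.47],
    [0,0,0.47],
    [0,0,0.47]
  ]
}}

```text
t: 3.05
tcp_pos: [0.4189, 0.2785, 0.2998]
orientation: [-0.0, 0.73, 0.683, 0.0]
contact_force: [-0.6, -0.1, -0.0]
finger_gap: 0.499
```

```bash
python3 - <<'E'
from h import *
s,im=snap('wrist','w1.png'); c=camw('wrist',s)
goto((0.418,0.278,0.30),-4)
for q,z in [('guard_tab',.1365),('slot_mouth',.12),('coder',0)]:
    for d in env.place_of('wrist',q):
        uv=np.array(d['at'])*[560,420]; print(q,round(d['confidence'],2),uv.round(1),onz(c,uv,z).round(4))
E
```

```text
t 3.1 tcp [0.4183 0.2792 0.2994] yaw -3.75 F [0.25 0.46 0.37] gap 0.501 q [ 0.48 -0.24  1.91  0.    1.47  0.55]
offset mm [-1.2 -0.2 -0.6] turn [-0.0001 -0.0006  0.0044]
guard_tab 0.72 [281. 190.] [0.4189 0.2816 0.1365]
slot_mouth 0.55 [297.4 185.9] [0.435  0.2804 0.12  ]
coder 0.74 [295.3 168. ] [0.4376 0.2753 0.    ]
```

View pics/w1.png

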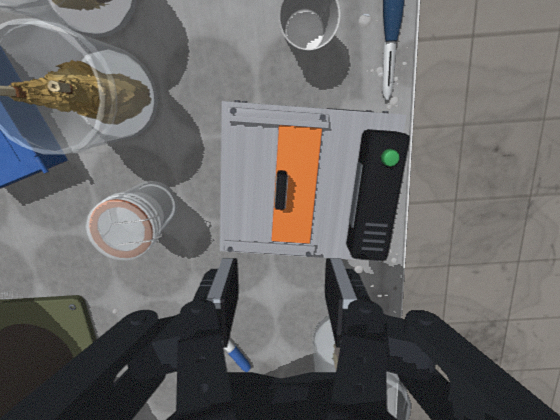

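```bash
python3 - <<'E'
from h import *
im=cv2.imread('pics/w1.png'); cv2.imwrite('pics/w1z.png',cv2.resize(im[90:270,205:425],(792,648),interpolation=cv2.INTER_CUBIC)[:600])
E
```

```text
(no output)
```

View pics/w1z.png

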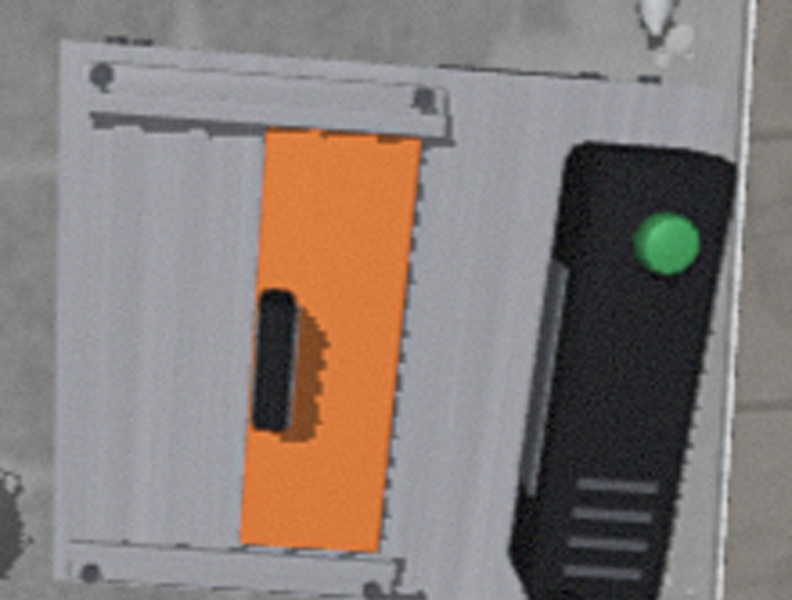

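```bash
python3 - <<'E'
from h import *
from scipy.optimize import least_squares
s=env.get_state(); c=camw('wrist',s)
z=lambda u,v:(205+u/3.6,90+v/3.6)
for n,uv,h in [('FL',(62,40),.12),('FR',(54,580),.12),('RL',(725,87),.12),('gFL',(265,128),.124),('gFR',(240,543),.124),('gRL',(421,140),.124),('gRR',(380,551),.124)]:
    print(n,onz(c,z(*uv),h).round(4))
cor=[((62,40),(-.078,.075,.12)),((54,580),(-.078,-.075,.12)),((725,87),(.092,.075,.12))]
def f(p):
    r=[]
    C,S=np.cos(p[2]),np.sin(p[2])
    for uv,(a,b,h) in cor: r+=list(proj(c,(p[0]+C*a-S*b,p[1]+S*a+C*b,h))-np.array(z(*uv)))
    return r
o=least_squares(f,[.44,.28,-.08]); print(o.x,np.degrees(o.x[2]),np.round(o.fun,2))
p=o.x;R=np.array([[np.cos(p[2]),-np.sin(p[2])],[np.sin(p[2]),np.cos(p[2])]])
for n,uv,h in [('tab top',(276,361),.1475),('gFL',(265,128),.124),('gFR',(240,543),.124),('gRL',(421,140),.124),('gRR',(380,551),.124)]:
    w=onz(c,z(*uv),h)[:2]; print(n,w.round(4),(R.T@(w-p[:2])).round(4))
T=camw('top')
for a in [(-.078,.075),(-.078,-.075),(.092,.075),(.052,0)]: print(proj(T,[*(p[:2]+R@a),.12]))
E
```

```text
FL [0.3691 0.3653 0.12  ]
FR [0.349 0.217 0.12 ]
RL [0.5362 0.3435 0.12  ]
gFL [0.4188 0.3409 0.124 ]
gFR [0.4042 0.2271 0.124 ]
gRL [0.4582 0.3355 0.124 ]
gRR [0.4439 0.2221 0.124 ]
[ 0.43599473  0.28094903 -0.13087908] -7.498818975897259 [-0.78 -0.14 -0.05  0.21  0.83  0.12]
tab top [0.4181 0.286 ] [-0.0184  0.0026]
gFL [0.4188 0.3409] [-0.0249  0.0572]
gFR [0.4042 0.2271] [-0.0245 -0.0576]
gRL [0.4582 0.3355] [0.0149 0.057 ]
gRR [0.4439 0.2221] [ 0.0155 -0.0573]
[161.60927319 235.2075739 ]
[214.77941932 241.2478873 ]
[169.8095005 175.4070014]
[194.18872097 192.24246708]
```

```bash
python3 - <<'E'
from h import *
goto((0.418,0.284,0.145),-7.5)
E
```

```text
t 3.25 tcp [0.4176 0.2801 0.299 ] yaw -3.62 F [-1.11  0.82 -0.49] gap 0.502 q [ 0.48 -0.24  1.91  0.    1.47  0.55]
offset mm [  3.9   0.3 154. ] turn [-0.0006  0.      0.0678]
```

Call:
{"api": "move_arm", "payload": {
  "offset": [
    [1,0,30],
    [2,0,65],
    [3,0,100],
    [4,0,130],
    [4,0,150],
    [4,0,155],
    [4,0,155]
  ],
  "turn": [
    [0,0,0.02],
    [0,0,0.04],
    [0,0,0.065],
    [0,0,0.065],
    [0,0,0.065],
    [0,0,0.065],
    [0,0,0.065]
  ]
}}

```text
t: 3.83
tcp_pos: [0.4167, 0.2834, 0.1422]
orientation: [-0.001, 0.751, 0.66, -0.002]
contact_force: [-0.4, -0.1, 0.1]
finger_gap: 0.497
```

```bash
python3 - <<'E'
from h import *
s,im=snap('wrist','w2.png')
goto((0.418,0.284,0.145),-7.5)
E
```

```text
t 3.88 tcp [0.4181 0.2839 0.1444] yaw -7.36 F [ 0.3   0.37 -0.25] gap 0.503 q [ 0.49 -0.11  2.06  0.    1.19  0.62]
offset mm [ 0.  -0.1 -0.6] turn [-0.0006  0.0004  0.0024]
```

View pics/w2.png

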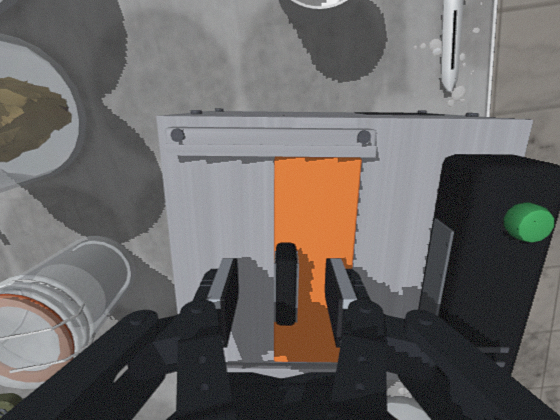

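Call:
{"api": "move_arm", "payload": {
  "offset": [
    [0,0,0],
    [0,0,0],
    [0,0,0],
    [0,0,0],
    [0,0,0],
    [0,0,0]
  ],
  "turn": [
    [0,0,0],
    [0,0,0],
    [0,0,0],
    [0,0,0],
    [0,0,0],
    [0,0,0]
  ],
  "jaw": -1,
  "force": 30
}}

```text
t: 4.38
tcp_pos: [0.4195, 0.284, 0.1466]
orientation: [0.0, 0.752, 0.659, 0.002]
contact_force: [-1.7, -0.1, 6.5]
finger_gap: 0.104
```

Call:
{"api": "move_arm", "payload": {
  "offset": [
    [0,-6,0],
    [0,-12,0],
    [0,-18,0],
    [0,-24,0],
    [0,-29,0],
    [0,-33,0],
    [0,-34,0],
    [0,-34,0]
  ],
  "turn": [
    [0,0,0],
    [0,0,0],
    [0,0,0],
    [0,0,0],
    [0,0,0],
    [0,0,0],
    [0,0,0],
    [0,0,0]
  ]
}}

```text
t: 5.05
tcp_pos: [0.3876, 0.2884, 0.1466]
orientation: [0.002, 0.751, 0.66, 0.004]
contact_force: [8.2, 1.4, 1.9]
finger_gap: 0.103
```

```bash
python3 - <<'E'
from h import *
s,im=snap('wrist','w3.png')
goto((0.418,0.284,0.145),-7.5)
print(s['contact_force'])
E
```

```text
t 5.1 tcp [0.3876 0.2884 0.1466] yaw -7.45 F [7.63 0.99 2.72] gap 0.107 q [ 0.53 -0.17  2.11 -0.    1.19  0.66]
offset mm [-0.5 30.7  1.9] turn [ 0.0085 -0.0038  0.0008]
[8.21945291 1.4499508  1.8506525 ]
```

View pics/w3.png

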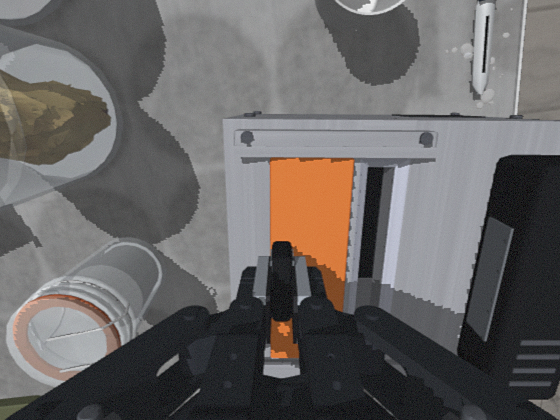

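Call:
{"api": "move_arm", "payload": {
  "offset": [
    [0,0,0],
    [0,0,0],
    [0,0,0],
    [0,0,-20],
    [0,0,-55],
    [0,0,-95],
    [0,0,-130],
    [0,0,-155]
  ],
  "turn": [
    [0,0,0],
    [0,0,0],
    [0,0,0],
    [0,0,0],
    [0,0,0],
    [0,0,0],
    [0,0,0],
    [0,0,0]
  ],
  "jaw": 0
}}

```text
t: 5.77
tcp_pos: [0.3849, 0.288, 0.3027]
orientation: [0.0, 0.751, 0.66, 0.001]
contact_force: [-0.0, 0.2, 0.2]
finger_gap: 0.501
```

```bash
python3 - <<'E'
from h import *
s,im=snap('wrist','w4.png'); c=camw('wrist',s)
goto((0.436,0.281,0.3),-7.5)
cv2.imwrite('pics/w4z.png',cv2.resize(im[80:280,205:425],(660,600),interpolation=cv2.INTER_CUBIC))
for q,z in [('guard_tab',.1365),('slot_mouth',.12),('coder',0)]:
    for d in env.place_of('wrist',q):
        uv=np.array(d['at'])*[560,420]; print(q,round(d['confidence'],2),uv.round(1),onz(c,uv,z).round(4))
E
```

```text
t 5.82 tcp [0.3866 0.289  0.3079] yaw -7.44 F [0.93 1.5  2.6 ] gap 0.501 q [ 0.53 -0.3   1.94  0.    1.49  0.66]
offset mm [-1.6 50.   8.4] turn [ 0.0087 -0.0069  0.0012]
guard_tab 0.97 [283.5 195.2] [0.387  0.2851 0.1365]
slot_mouth 0.55 [333.1 190.2] [0.4363 0.2793 0.12  ]
```

View pics/w4.png

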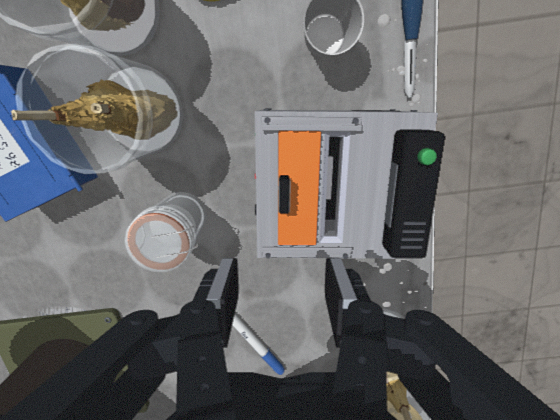

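View pics/w4z.png

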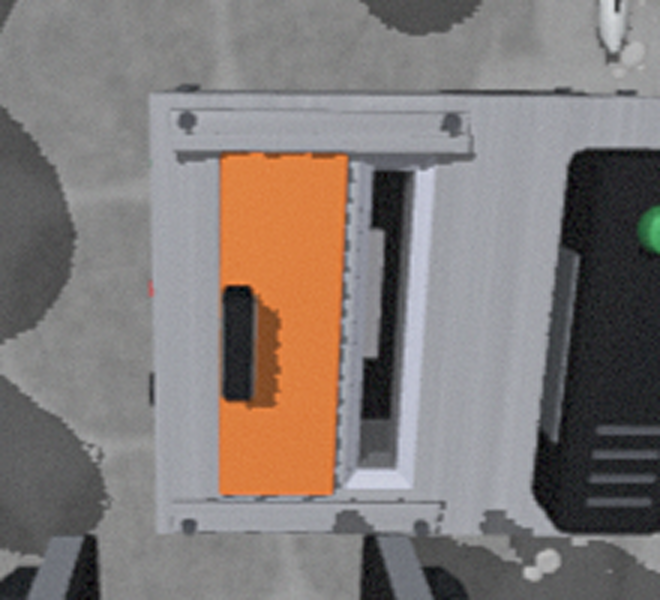

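```bash
python3 - <<'E'
from h import *
from scipy.optimize import least_squares
for i in range(3):
    s,im=snap('wrist','w5.png'); print(s['tcp_pos'],s['orientation'],np.abs(s['joint_vel']).max())
cv2.imwrite('pics/w5z.png',cv2.resize(im[80:280,205:425],(660,600),interpolation=cv2.INTER_CUBIC))
E
```

```text
[0.38458101 0.28775325 0.29937659] [3.31706360e-06 7.51487114e-01 6.59747742e-01 1.86049808e-04] 0.046217382649745065
[0.38410727 0.28742126 0.29784343] [-2.41432008e-04  7.51509472e-01  6.59721276e-01 -1.13726454e-03] 0.02573692516261335
[0.38387583 0.28728158 0.2970658 ] [-3.66235061e-04  7.51497275e-01  6.59733495e-01 -1.85128776e-03] 0.009730780613666827
```

View pics/w5z.png

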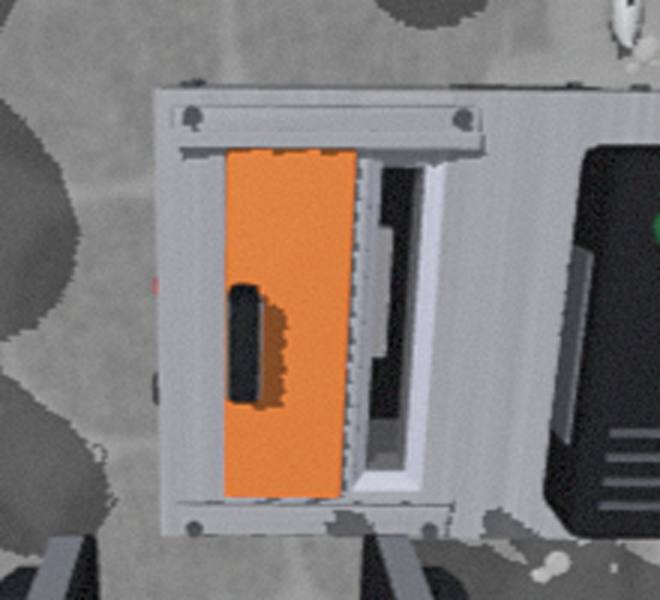

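```bash
python3 - <<'E'
from h import *
from scipy.optimize import least_squares
s=env.get_state(); c=camw('wrist',s)
z=lambda u,v:(205+u/3,80+v/3)
cor=[((155,88),(-.078,.075,.12)),((161,535),(-.078,-.075,.12)),((446,165),(.012,.057,.12)),((421,489),(.012,-.057,.12)),((423,168),(.007,.052,.115)),((403,470),(.007,-.052,.115)),((351,490),(-.012,-.057,.12))]
def f(p):
    r=[]
    C,S=np.cos(p[2]),np.sin(p[2])
    for uv,(a,b,h) in cor: r+=list(proj(c,(p[0]+C*a-S*b,p[1]+S*a+C*b,h))-np.array(z(*uv)))
    return r
o=least_squares(f,[.44,.28,-.08]); print(o.x,np.degrees(o.x[2]),np.round(o.fun,2))
p=o.x;R=np.array([[np.cos(p[2]),-np.sin(p[2])],[np.sin(p[2]),np.cos(p[2])]])
for n,uv,h in [('gRL',(356,151),.124),('gRR',(341,496),.124),('tab',(244,343),.1475)]:
    w=onz(c,z(*uv),h)[:2]; print(n,w.round(4),(R.T@(w-p[:2])).round(4))
goto((0.495,-0.2,0.30),-100)
E
```

```text
[ 0.43699538  0.27848584 -0.14104381] -8.081215212697275 [-0.41  0.4  -0.58  0.63  0.29 -3.69 -0.44  1.34  1.1   0.25  0.24  1.24
 -0.31  0.73]
gRL [0.4288 0.3381] [-0.0165  0.0579]
gRR [0.4136 0.2246] [-0.0156 -0.0567]
tab [0.3881 0.289 ] [-0.0499  0.0035]
t 6.12 tcp [0.3838 0.2872 0.2968] yaw -7.44 F [-0.54  0.94  0.43] gap 0.5 q [ 0.53 -0.29  1.95  0.    1.48  0.66]
offset mm [-468.7  173.3   -2.6] turn [-5.0000e-04  4.7000e-03  1.6154e+00]
```

Call:
{"api": "move_arm", "payload": {
  "offset": [
    [-36,11,0],
    [-73,22,-2],
    [-110,33,-4],
    [-147,44,-4],
    [-183,55,-4],
    [-220,65,-4],
    [-257,76,-4],
    [-293,87,-4]
  ],
  "turn": [
    [0,0,0.1],
    [0,0,0.21],
    [0,0,0.32],
    [0,0,0.43],
    [0,0,0.54],
    [0,0,0.65],
    [0,0,0.75],
    [0,0,0.86]
  ]
}}

```text
t: 6.78
tcp_pos: [0.4322, -0.0159, 0.3015]
orientation: [-0.001, 0.959, 0.284, -0.001]
contact_force: [1.4, 0.1, 0.3]
finger_gap: 0.499
```

```bash
python3 - <<'E'
from h import *
goto((0.475,-0.28,0.30),-100)
E
```

```text
t 6.78 tcp [ 0.4322 -0.0159  0.3015] yaw -57.02 F [1.39 0.1  0.32] gap 0.499 q [-0.16 -0.41  2.03  0.    1.52  0.83]
offset mm [-107.8  244.9    1.2] turn [-0.0011  0.0026  0.7501]
```

Call:
{"api": "move_arm", "payload": {
  "offset": [
    [-15,35,0],
    [-31,70,0],
    [-46,105,0],
    [-62,140,0],
    [-77,175,0],
    [-93,210,0],
    [-108,240,0],
    [-108,245,0]
  ],
  "turn": [
    [0,0,0.1],
    [0,0,0.21],
    [0,0,0.32],
    [0,0,0.43],
    [0,0,0.54],
    [0,0,0.65],
    [0,0,0.75],
    [0,0,0.75]
  ]
}}

```text
t: 7.45
tcp_pos: [0.4762, -0.2822, 0.3005]
orientation: [-0.0, 0.996, -0.088, -0.002]
contact_force: [0.1, 0.4, 0.6]
finger_gap: 0.507
```

Call:
{"api": "move_arm", "payload": {
  "offset": [
    [0,0,0],
    [0,0,0]
  ],
  "turn": [
    [0,0,0],
    [0,0,0]
  ]
}}

```text
t: 7.62
tcp_pos: [0.4767, -0.2775, 0.3016]
orientation: [-0.001, 0.996, -0.084, -0.001]
contact_force: [0.6, 0.5, 0.3]
finger_gap: 0.501
```

```bash
python3 - <<'E'
from h import *
s,im=snap('wrist','w6.png'); c=camw('wrist',s)
goto((0.475,-0.28,0.30),-100)
cv2.imwrite('pics/w6z.png',cv2.resize(im,(784,588),interpolation=cv2.INTER_CUBIC))
for q,z in [('lid_centre',.057),('lid_outer',.057),('silver_lid',.057),('lid_rack',0)]:
    for d in env.place_of('wrist',q):
        uv=np.array(d['at'])*[560,420]; print(q,round(d['confidence'],2),uv.round(1),onz(c,uv,z).round(4))
s=env.get_state();print(s['tcp_pos'])
E
```

```text
t 7.67 tcp [ 0.4768 -0.277   0.3021] yaw -99.61 F [-0.29  0.96 -0.13] gap 0.502 q [-0.62 -0.12  1.8   0.    1.46  1.11]
offset mm [-1.3  3.3  2.1] turn [-0.0014  0.002   0.0068]
lid_centre 0.82 [287.1 178.7] [ 0.4707 -0.2836  0.057 ]
lid_outer 0.57 [295.3 177. ] [ 0.4711 -0.2935  0.057 ]
silver_lid 0.64 [282.7 177.1] [ 0.4734 -0.2788  0.057 ]
lid_rack 0.79 [226.9 166. ] [ 0.4885 -0.2052  0.    ]
lid_rack 0.39 [145.7 171.3] [ 0.4998 -0.095   0.    ]
[ 0.47723098 -0.27689364  0.30346978]
```

View pics/w6z.png

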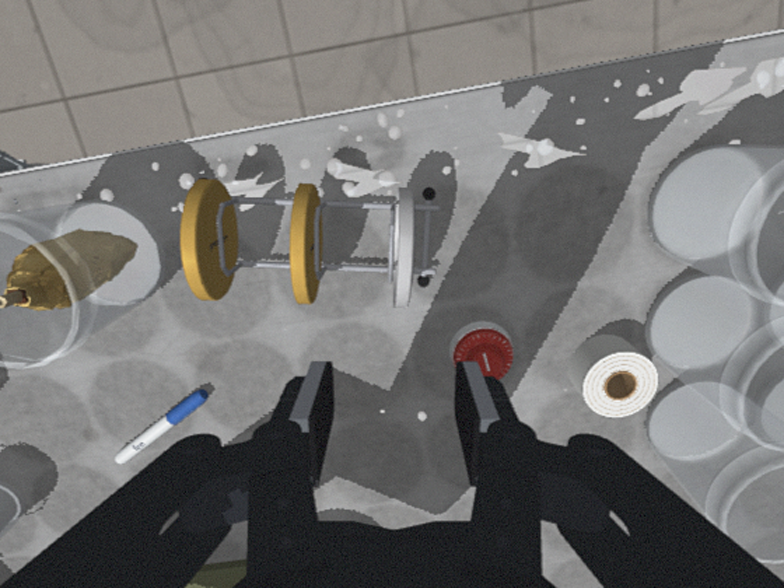

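```bash
python3 - <<'E'
from h import *
s,im=snap('wrist','w7.png'); print(s['tcp_pos'],s['orientation'],s['joint_vel'].max())
cv2.imwrite('pics/w7z.png',cv2.resize(im[115:235,120:320],(800,480),interpolation=cv2.INTER_CUBIC))
m=env.masks_of('wrist','silver_lid'); print([(x['confidence'],x['mask'].sum()) for x in m])
for x in m[:2]:
    k=x['mask'].astype(np.uint8); ys,xs=np.nonzero(k); print(xs.min(),xs.max(),ys.min(),ys.max())
    for r in range(ys.min(),ys.max()+1,6):
        q=xs[ys==r]; print(r,q.min() if len(q) else None,q.max() if len(q) else None)
E
```

```text
[ 0.47723098 -0.27689364  0.30346978] [ 1.42104919e-05  9.96506649e-01 -8.35133485e-02  1.38017753e-04] 0.0016835284708516846
[(0.73, np.int64(1185))]
280 296 135 220
135 286 292
141 284 295
147 283 295
153 282 295
159 282 295
165 281 296
171 281 296
177 282 296
183 282 295
189 281 294
195 280 294
201 280 294
207 281 294
213 281 293
219 283 291
```

View pics/w7z.png

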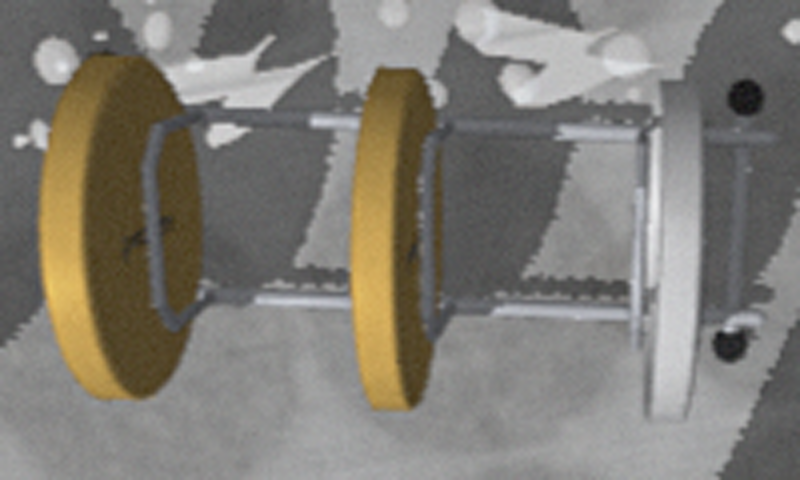

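```bash
cat >> h.py <<'E'
def lidhull(c,x,y,yaw,zc=.057,tilt=0):
    "yaw = direction (rad) of lid z axis; x,y=centre"
    a=np.array([np.cos(yaw)*np.cos(tilt),np.sin(yaw)*np.cos(tilt),np.sin(tilt)]); e=np.array([-np.sin(yaw),np.cos(yaw),0]); u=np.cross(a,e)
    th=np.linspace(0,2*np.pi,120)
    P=[np.array([x,y,zc])+.051*(np.cos(t)*e+np.sin(t)*u)+h*a for t in th for h in (-.006,.006)]
    return cv2.convexHull(np.array([proj(c,p) for p in P],np.float32))
def hullmask(h,sh=(420,560),f=8):
    m=np.zeros((sh[0],sh[1]),np.uint8)
    big=np.zeros((sh[0],sh[1]),np.uint8)
    cv2.fillConvexPoly(big,np.round((h+0.0)*256).astype(np.int32),255,cv2.LINE_AA,8); return big/255.
E
python3 - <<'E'
from h import *
from scipy.optimize import minimize
s=env.get_state(); c=camw('wrist',s)
m=env.masks_of('wrist','silver_lid')[0]['mask'].astype(float)
f=lambda p: np.abs(hullmask(lidhull(c,p[0]/1000,p[1]/1000,np.radians(p[2])))-m).sum()
for y0 in (-99,-103):
    o=minimize(f,[472,-283,y0],method='Nelder-Mead',options=dict(initial_simplex=[[472,-283,y0],[477,-283,y0],[472,-278,y0],[472,-283,y0+4]],xatol=.05,fatol=.5)); print(o.x,o.fun)
p=o.x
im=cv2.imread('pics/w7.png')[115:235,120:320]; im=cv2.resize(im,(800,480),interpolation=cv2.INTER_CUBIC)
cv2.polylines(im,[np.round((lidhull(c,p[0]/1000,p[1]/1000,np.radians(p[2]))-[120-.375,115-.375])*4).astype(np.int32)],True,(0,0,255),1)
cv2.imwrite('pics/w7f.png',im)
# rails: yaw from lines
z=lambda u,v:(120+u/4,115+v/4)
for a,b in [((200,117),(770,136)),((205,296),(735,322))]:
    for h in (.01,.03): 
        A,B=onz(c,z(*a),h),onz(c,z(*b),h); print('rail',A.round(4),B.round(4),np.degrees(np.arctan2(*(B-A)[[1,0]])))
E
```

```text
[ 471.72301422 -284.44435043 -101.41592856] 143.2941176470588
[ 471.45169476 -284.38751581 -101.43486375] 142.9686274509804
rail [ 0.5312 -0.1409  0.01  ] [ 0.4944 -0.322   0.01  ] -101.4857864883057
rail [ 0.5323 -0.1481  0.03  ] [ 0.4973 -0.3206  0.03  ] -101.48578648830569
rail [ 0.4731 -0.1263  0.01  ] [ 0.4342 -0.3017  0.01  ] -102.50550792456093
rail [ 0.477  -0.1341  0.03  ] [ 0.4399 -0.3012  0.03  ] -102.50550792456093
```

View pics/w7f.png

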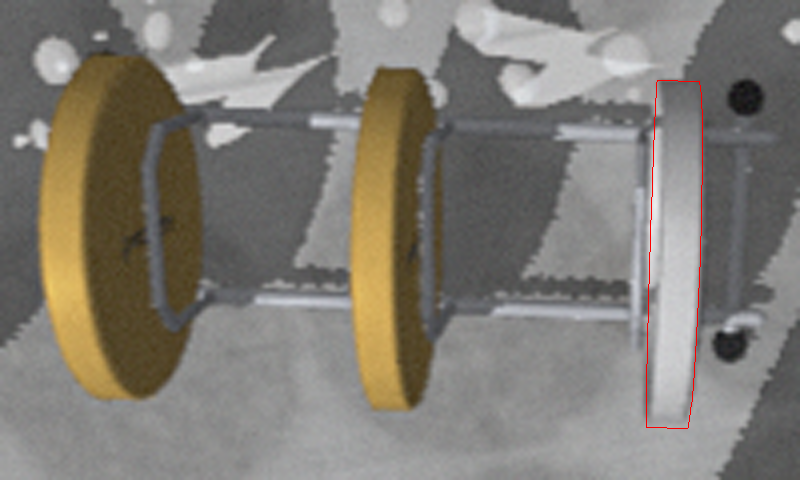

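```bash
python3 - <<'E'
from h import *
goto((0.472,-0.2845,0.094),-101.7)
E
```

```text
t 8.02 tcp [ 0.4773 -0.2774  0.3036] yaw -99.63 F [-0.84  0.11  0.62] gap 0.5 q [-0.62 -0.12  1.8   0.    1.46  1.11]
offset mm [ -4.1   7.8 209.6] turn [ 0.0002 -0.0005  0.0362]
```

Call:
{"api": "move_arm", "payload": {
  "offset": [
    [-4,8,20],
    [-4,8,50],
    [-4,8,85],
    [-4,8,115],
    [-4,8,130],
    [-4,8,130],
    [-4,8,130],
    [-4,8,130]
  ],
  "turn": [
    [0,0,0.036],
    [0,0,0.036],
    [0,0,0.036],
    [0,0,0.036],
    [0,0,0.036],
    [0,0,0.036],
    [0,0,0.036],
    [0,0,0.036]
  ]
}}

```text
t: 8.68
tcp_pos: [0.4728, -0.2859, 0.1753]
orientation: [0.001, 0.995, -0.102, 0.001]
contact_force: [0.2, -0.2, 1.0]
finger_gap: 0.503
```

```bash
python3 - <<'E'
from h import *
from scipy.optimize import minimize
env.snapshot('wrist')
s,im=snap('wrist','w8.png'); c=camw('wrist',s)
m=env.masks_of('wrist','silver_lid')[0]['mask'].astype(float)
print(m.sum(),np.argwhere(m).min(0),np.argwhere(m).max(0))
f=lambda p: np.abs(hullmask(lidhull(c,p[0]/1000,p[1]/1000,np.radians(p[2])))-m).sum()
y0=-101.5
o=minimize(f,[472,-283,y0],method='Nelder-Mead',options=dict(initial_simplex=[[472,-283,y0],[477,-283,y0],[472,-278,y0],[472,-283,y0+4]],xatol=.05,fatol=.5)); print(o.x,o.fun)
p=o.x
cv2.polylines(im,[np.round(lidhull(c,.472,-.2845,np.radians(-101.7))).astype(np.int32)],True,(0,255,0),1)
cv2.polylines(im,[np.round(lidhull(c,p[0]/1000,p[1]/1000,np.radians(p[2]))).astype(np.int32)],True,(0,0,255),1)
cv2.imwrite('pics/w8f.png',im)
goto((0.472,-0.2845,0.094),-101.7)
E
```

```text
2055.0 [147 270] [272 289]
[ 471.0554319  -285.33646847 -101.02542244] 425.5686274509804
t 8.83 tcp [ 0.4729 -0.2861  0.1757] yaw -101.75 F [-0.17 -0.15  0.07] gap 0.497 q [-0.64 -0.04  1.94 -0.    1.24  1.13]
offset mm [-1.5 -1.5 81.7] turn [ 0.0017 -0.0035 -0.0009]
```

View pics/w8f.png

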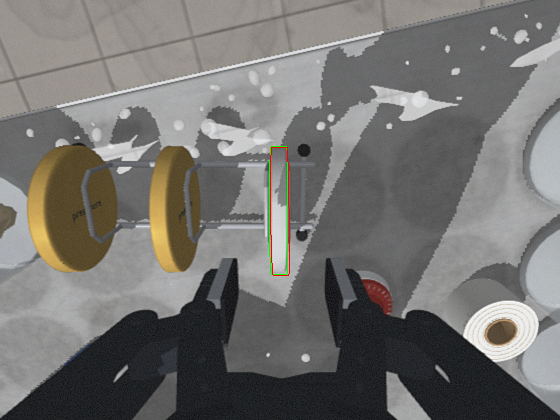

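Call:
{"api": "move_arm", "payload": {
  "offset": [
    [-1,-1,15],
    [-1,-1,35],
    [-1,-1,58],
    [-1,-1,74],
    [-1,-1,81],
    [-1,-1,81],
    [-1,-1,81]
  ],
  "turn": [
    [0,0,0],
    [0,0,0],
    [0,0,0],
    [0,0,0],
    [0,0,0],
    [0,0,0],
    [0,0,0]
  ]
}}

```text
t: 9.42
tcp_pos: [0.4717, -0.2846, 0.0933]
orientation: [0.0, 0.995, -0.102, 0.001]
contact_force: [0.7, -0.0, -0.2]
finger_gap: 0.499
```

```bash
python3 - <<'E'
from h import *
s,im=snap('wrist','w9.png')
goto((0.472,-0.2845,0.094),-101.7)
E
```

```text
t 9.47 tcp [ 0.4721 -0.2849  0.094 ] yaw -101.76 F [-0.03 -0.13 -0.2 ] gap 0.5 q [-0.64  0.05  2.   -0.    1.09  1.14]
offset mm [-0.1 -0.4  0. ] turn [ 0.0011 -0.0024 -0.001 ]
```

View pics/w9.png

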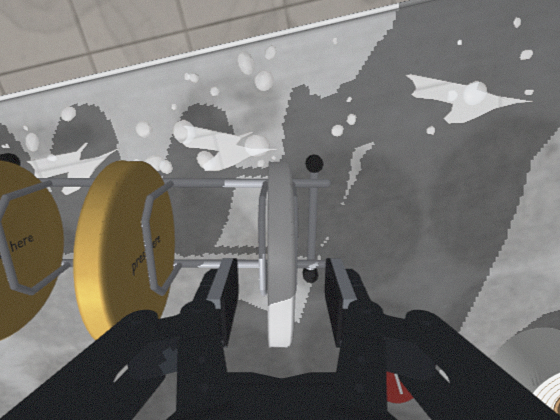

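Call:
{"api": "move_arm", "payload": {
  "offset": [
    [0,0,0],
    [0,0,0],
    [0,0,0],
    [0,0,0],
    [0,0,0],
    [0,0,0]
  ],
  "turn": [
    [0,0,0],
    [0,0,0],
    [0,0,0],
    [0,0,0],
    [0,0,0],
    [0,0,0]
  ],
  "jaw": -1,
  "force": 50
}}

```text
t: 9.97
tcp_pos: [0.4719, -0.2842, 0.0936]
orientation: [-0.0, 0.995, -0.102, 0.001]
contact_force: [-0.7, 2.7, 6.4]
finger_gap: 0.127
```

Call:
{"api": "move_arm", "payload": {
  "offset": [
    [0,0,-5],
    [0,0,-15],
    [0,0,-30],
    [0,0,-60],
    [0,0,-95],
    [0,0,-130],
    [0,0,-165],
    [0,0,-200]
  ],
  "turn": [
    [0,0,0],
    [0,0,0],
    [0,0,0],
    [0,0,0],
    [0,0,0],
    [0,0,0],
    [0,0,0],
    [0,0,0]
  ]
}}

```text
t: 10.63
tcp_pos: [0.4706, -0.2842, 0.2946]
orientation: [0.0, 0.995, -0.102, 0.0]
contact_force: [0.1, -0.1, -0.0]
finger_gap: 0.124
```

```bash
python3 - <<'E'
from h import *
s,im=snap('wrist','w10.png')
goto((0.437,0.279,0.35),-7.8)
E
```

```text
t 10.68 tcp [ 0.4732 -0.2861  0.3039] yaw -101.76 F [ 1.42 -0.72  5.15] gap 0.124 q [-0.64 -0.13  1.81 -0.    1.45  1.14]
offset mm [-150.  -545.6  -51.6] turn [ 0.0154 -0.0041 -1.6399]
```

View pics/w10.png

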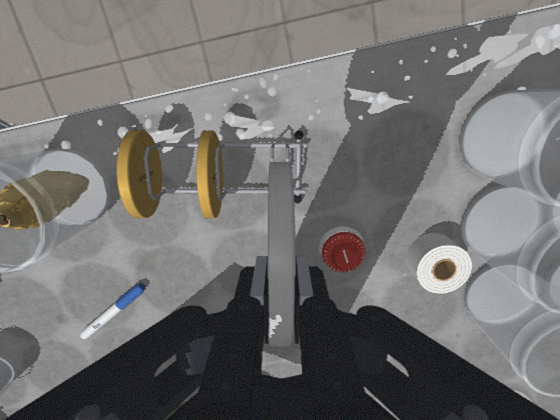

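Call:
{"api": "move_arm", "payload": {
  "offset": [
    [-10,-36,-15],
    [-20,-73,-20],
    [-30,-109,-22],
    [-40,-146,-22],
    [-50,-182,-22],
    [-60,-218,-22],
    [-70,-255,-22],
    [-80,-291,-22]
  ],
  "turn": [
    [0,0,-0.1],
    [0,0,-0.21],
    [0,0,-0.32],
    [0,0,-0.43],
    [0,0,-0.54],
    [0,0,-0.65],
    [0,0,-0.76],
    [0,0,-0.87]
  ]
}}

```text
t: 11.35
tcp_pos: [0.4514, 0.0185, 0.3148]
orientation: [0.001, 0.944, 0.329, 0.0]
contact_force: [0.4, 0.4, -0.7]
finger_gap: 0.126
```

```bash
python3 - <<'E'
from h import *
goto((0.437,0.279,0.30),-7.8)
E
```

```text
t 11.35 tcp [0.4514 0.0185 0.3148] yaw -51.63 F [ 0.41  0.37 -0.68] gap 0.126 q [-0.08 -0.37  1.98 -0.    1.53  0.82]
offset mm [ 150.4 -213.2   14.6] turn [ 0.0014  0.     -0.7649]
```

Call:
{"api": "move_arm", "payload": {
  "offset": [
    [22,-31,2],
    [44,-62,4],
    [66,-93,6],
    [88,-124,8],
    [110,-155,10],
    [131,-186,12],
    [150,-210,14],
    [150,-213,14]
  ],
  "turn": [
    [0,0,-0.11],
    [0,0,-0.22],
    [0,0,-0.33],
    [0,0,-0.44],
    [0,0,-0.55],
    [0,0,-0.66],
    [0,0,-0.76],
    [0,0,-0.765]
  ]
}}

```text
t: 12.02
tcp_pos: [0.438, 0.2808, 0.2998]
orientation: [-0.0, 0.753, 0.658, -0.0]
contact_force: [-1.1, -0.2, -0.1]
finger_gap: 0.126
```

Call:
{"api": "move_arm", "payload": {
  "offset": [
    [0,0,0],
    [0,0,0],
    [0,0,0],
    [0,0,0]
  ],
  "turn": [
    [0,0,0],
    [0,0,0],
    [0,0,0],
    [0,0,0]
  ]
}}

```text
t: 12.35
tcp_pos: [0.4391, 0.276, 0.3006]
orientation: [0.0, 0.756, 0.655, 0.0]
contact_force: [-0.2, -0.9, -0.1]
finger_gap: 0.128
```

```bash
python3 - <<'E'
from h import *
s,im=snap('wrist','w11.png')
goto((0.437,0.279,0.30),-7.8)
cv2.imwrite('pics/w11z.png',cv2.resize(im[60:340,180:480],(643,600),interpolation=cv2.INTER_CUBIC))
c=camw('wrist',s)
for q in ['slot_mouth','guard_tab']:
    for d in env.place_of('wrist',q):
        uv=np.array(d['at'])*[560,420]; print(q,round(d['confidence'],2),uv.round(1),onz(c,uv,.12).round(4))
E
```

```text
t 12.4 tcp [0.4391 0.276  0.3006] yaw -8.21 F [-0.33  0.68 -0.03] gap 0.127 q [ 0.46 -0.2   1.87 -0.    1.47  0.6 ]
offset mm [ 2.6 -2.5  0.6] turn [ 0.0006 -0.     -0.0071]
slot_mouth 0.78 [279.1 184.8] [0.4376 0.28   0.12  ]
guard_tab 0.72 [227.  190.5] [0.3856 0.2816 0.12  ]
```

View pics/w11z.png

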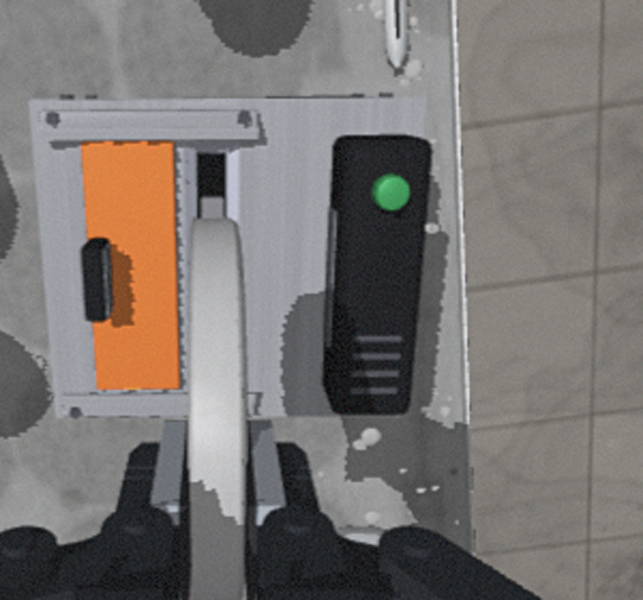

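```bash
python3 - <<'E'
from h import *
im=cv2.imread('pics/w11.png')
cv2.imwrite('pics/w11a.png',cv2.resize(im[100:200,190:300],(660,600),interpolation=cv2.INTER_CUBIC))
cv2.imwrite('pics/w11b.png',cv2.resize(im[170:270,190:300],(660,600),interpolation=cv2.INTER_CUBIC))
E
```

```text
(no output)
```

View pics/w11a.png

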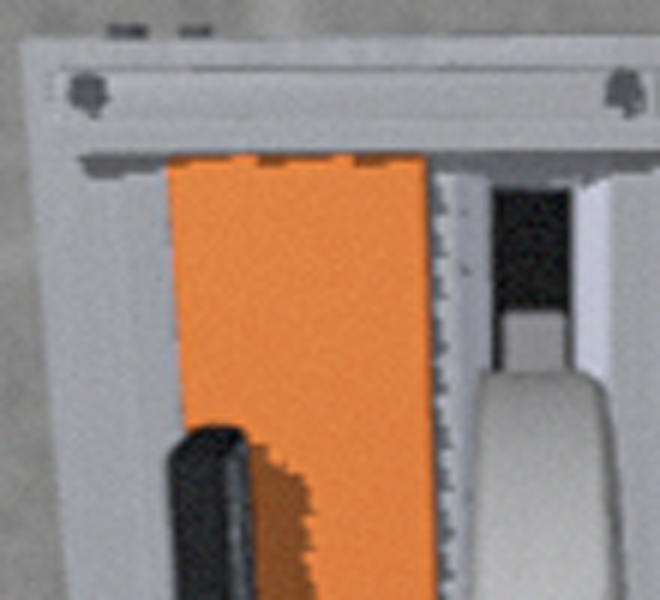

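View pics/w11b.png

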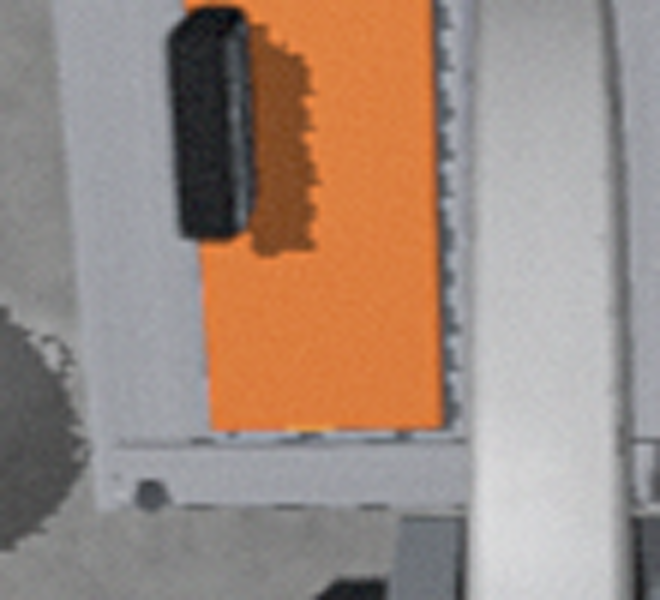

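```bash
python3 - <<'E'
from h import *
from scipy.optimize import least_squares, minimize
s=env.get_state(); print(s['tcp_pos']); c=camw('wrist',s)
a=lambda u,v:(190+u/6-.4,100+v/6-.4); b=lambda u,v:(190+u/6-.4,170+v/6-.4); zz=lambda u,v:(180+u/2.143-.25,60+v/2.143-.25)
cor=[(a(20,38),(-.078,.075,.12),1,1),(b(97,508),(-.078,-.075,.12),1,1),(zz(427,97),(.092,.075,.12),1,1),(a(495,187),(-.007,.052,.115),1,.5),(a(571,187),(.007,.052,.115),1,.5),(a(611,220),(.012,.047,.12),1,0),(a(450,220),(-.012,.047,.12),1,0)]
def f(p):
    r=[]
    C,S=np.cos(p[2]),np.sin(p[2])
    for uv,(x,y,h),wx,wy in cor: r+=list((proj(c,(p[0]+C*x-S*y,p[1]+S*x+C*y,h))-np.array(uv))*[wx,wy])
    return r
o=least_squares(f,[.44,.28,-.08],loss='soft_l1'); print(o.x,np.degrees(o.x[2]),np.round(f(o.x),2))
m=env.masks_of('wrist','silver_lid'); print([(x['confidence'],x['mask'].sum()) for x in m])
m=m[0]['mask']; ys,xs=np.nonzero(m); print(ys.min(),ys.max(),xs.min(),xs.max())
h=lidhull(c,s['tcp_pos'][0],s['tcp_pos'][1],np.radians(-8.2),.3006-.094+.057)
im=cv2.imread('pics/w11.png'); cv2.polylines(im,[np.round(h).astype(np.int32)],True,(0,0,255),1)
im[m]=im[m]//2
def seg(p,z,col):
    C,S=np.cos(o.x[2]),np.sin(o.x[2]); q=[proj(c,(o.x[0]+C*x-S*y,o.x[1]+S*x+C*y,z)) for x,y in p]
    cv2.polylines(im,[np.round(q).astype(np.int32)],True,col,1)
seg([(-.078,-.075),(.092,-.075),(.092,.075),(-.078,.075)],.12,(0,255,0)); seg([(-.012,-.057),(.012,-.057),(.012,.057),(-.012,.057)],.12,(255,0,255))
cv2.imwrite('pics/w11f.png',cv2.resize(im[90:390,180:430],(667,800))[:600])
for r in (170,200,230,260): 
    q=xs[ys==r]; hm=hullmask(h)[r]>.5; print(r,q.min(),q.max(),np.nonzero(hm)[0][[0,-1]])
E
```

```text
[0.43904947 0.27629574 0.30056738]
[ 0.43706263  0.27992524 -0.13793944] -7.9033477397529905 [-0.09 -0.14 -0.2   0.32 -0.12 -0.1  -1.08  0.03  0.98 -0.   -0.3   0.
  1.02  0.  ]
[(0.93, np.int64(4879))]
161 346 267 296
170 268 291 [269 294]
200 268 295 [267 295]
230 268 294 [267 296]
260 268 296 [266 296]
```

View pics/w11f.png

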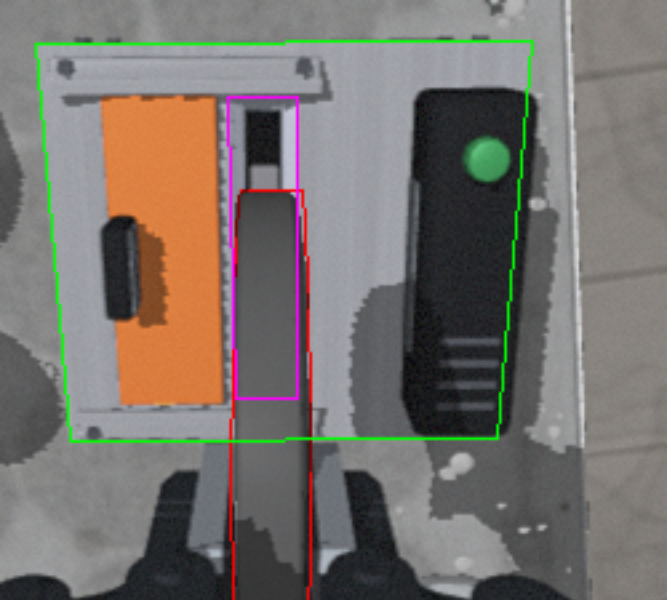

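```bash
python3 - <<'E'
from h import *
goto((0.437,0.280,0.225),-7.9)
E
```

```text
t 12.55 tcp [0.439  0.2765 0.3005] yaw -8.16 F [ 0.22 -0.1  -0.55] gap 0.124 q [ 0.46 -0.2   1.87 -0.    1.47  0.6 ]
offset mm [ 3.2 -2.5 75.5] turn [ 0.0004 -0.0002 -0.0046]
```

Call:
{"api": "move_arm", "payload": {
  "offset": [
    [3,-2,15],
    [3,-2.5,35],
    [3,-2.5,55],
    [3,-2.5,70],
    [3,-2.5,75],
    [3,-2.5,75],
    [3,-2.5,75],
    [3,-2.5,75]
  ],
  "turn": [
    [0,0,-0.005],
    [0,0,-0.005],
    [0,0,-0.005],
    [0,0,-0.005],
    [0,0,-0.005],
    [0,0,-0.005],
    [0,0,-0.005],
    [0,0,-0.005]
  ]
}}

```text
t: 13.22
tcp_pos: [0.4375, 0.2807, 0.2269]
orientation: [0.0, 0.754, 0.657, 0.001]
contact_force: [-0.4, 0.1, -1.1]
finger_gap: 0.127
```

```bash
python3 - <<'E'
from h import *
env.snapshot('wrist');s,im=snap('wrist','w12.png')
goto((0.437,0.280,0.225),-7.9)
cv2.imwrite('pics/w12z.png',cv2.resize(im[60:340,180:480],(643,600),interpolation=cv2.INTER_CUBIC))
E
```

```text
t 13.32 tcp [0.4374 0.2808 0.2269] yaw -7.8 F [ 0.1  -0.4  -0.25] gap 0.124 q [ 0.47 -0.16  1.96 -0.    1.34  0.6 ]
offset mm [-0.8 -0.3  1.9] turn [ 0.0021 -0.0014  0.0018]
```

View pics/w12z.png

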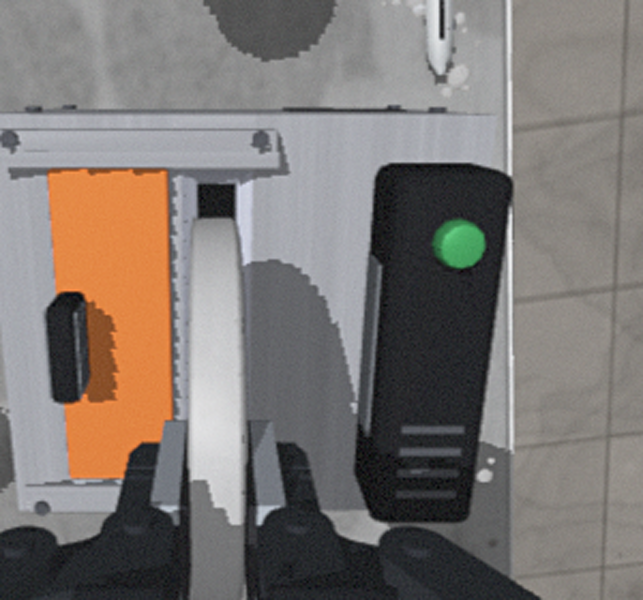

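Call:
{"api": "move_arm", "payload": {
  "offset": [
    [-0.8,-0.3,5],
    [-0.8,-0.3,10],
    [-0.8,-0.3,15],
    [-0.8,-0.3,20],
    [-0.8,-0.3,25],
    [-0.8,-0.3,28],
    [-0.8,-0.3,28],
    [-0.8,-0.3,28]
  ],
  "turn": [
    [0,0,0.002],
    [0,0,0.002],
    [0,0,0.002],
    [0,0,0.002],
    [0,0,0.002],
    [0,0,0.002],
    [0,0,0.002],
    [0,0,0.002]
  ]
}}

```text
t: 13.98
tcp_pos: [0.4365, 0.2796, 0.1969]
orientation: [0.0, 0.754, 0.657, 0.0]
contact_force: [2.1, -0.6, -2.5]
finger_gap: 0.127
```

```bash
python3 - <<'E'
from h import *
s,im=snap('wrist','w13.png')
goto((0.437,0.280,0.175),-7.9)
cv2.imwrite('pics/w13z.png',cv2.resize(im[60:340,180:480],(643,600),interpolation=cv2.INTER_CUBIC))
E
```

```text
t 14.03 tcp [0.4365 0.2796 0.1971] yaw -7.91 F [ 3.67 -0.95 -1.98] gap 0.128 q [ 0.47 -0.14  1.99 -0.    1.29  0.6 ]
offset mm [ 0.5  0.4 22.1] turn [ 0.0005  0.0003 -0.0002]
```

View pics/w13z.png

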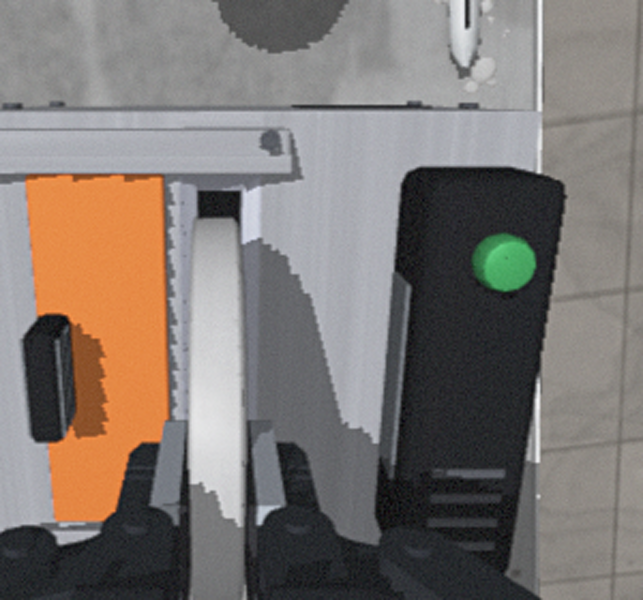

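Call:
{"api": "move_arm", "payload": {
  "offset": [
    [0,0.5,0],
    [0,1.2,0],
    [0,1.2,0],
    [0,1.2,0]
  ],
  "turn": [
    [0,0,0],
    [0,0,0],
    [0,0,0],
    [0,0,0]
  ]
}}

```text
t: 14.37
tcp_pos: [0.4371, 0.2796, 0.1973]
orientation: [-0.0, 0.754, 0.657, -0.0]
contact_force: [0.0, 0.2, 0.0]
finger_gap: 0.125
```

```bash
python3 - <<'E'
from h import *
s,im=snap('wrist','w14.png')
goto((0.437,0.280,0.175),-7.9)
goto((0.437,0.280,0.175),-7.9)
E
```

```text
t 14.42 tcp [0.4371 0.2796 0.1973] yaw -7.91 F [-0.25  0.39 -0.59] gap 0.124 q [ 0.47 -0.13  1.99  0.    1.29  0.6 ]
offset mm [ 0.4 -0.1 22.3] turn [-0.0011  0.0001 -0.0002]
t 14.42 tcp [0.4371 0.2796 0.1973] yaw -7.91 F [-0.25  0.39 -0.59] gap 0.124 q [ 0.47 -0.13  1.99  0.    1.29  0.6 ]
offset mm [ 0.4 -0.1 22.3] turn [-0.0011  0.0001 -0.0002]
```

Contact has vanished; the lid is free in the slot. I'll lower it on.

Call:
{"api": "move_arm", "payload": {
  "offset": [
    [0,0.3,4],
    [0,0.3,8],
    [0,0.3,12],
    [0,0.3,16],
    [0,0.3,20],
    [0,0.3,24],
    [0,0.3,26],
    [0,0.3,26]
  ],
  "turn": [
    [0,0,0],
    [0,0,0],
    [0,0,0],
    [0,0,0],
    [0,0,0],
    [0,0,0],
    [0,0,0],
    [0,0,0]
  ]
}}

```text
t: 15.08
tcp_pos: [0.4374, 0.2793, 0.1704]
orientation: [-0.0, 0.754, 0.657, -0.001]
contact_force: [-1.0, -0.7, -0.1]
finger_gap: 0.132
```

```bash
python3 - <<'E'
from h import *
s,im=snap('wrist','w15.png')
goto((0.4375,0.280,0.15),-7.9)
E
```

```text
t 15.13 tcp [0.4376 0.2794 0.1709] yaw -7.9 F [ 0.09 -1.47 -0.1 ] gap 0.13 q [ 0.46 -0.11  2.01 -0.    1.24  0.6 ]
offset mm [ 0.6 -0.1 20.9] turn [-0.0006  0.0004 -0.0001]
```

Call:
{"api": "move_arm", "payload": {
  "offset": [
    [0,0,3],
    [0,0,6],
    [0,0,9],
    [0,0,12],
    [0,0,14],
    [0,0,14],
    [0,0,14]
  ],
  "turn": [
    [0,0,0],
    [0,0,0],
    [0,0,0],
    [0,0,0],
    [0,0,0],
    [0,0,0],
    [0,0,0]
  ]
}}

```text
t: 15.72
tcp_pos: [0.4377, 0.2795, 0.1571]
orientation: [-0.0, 0.754, 0.657, -0.0]
contact_force: [0.3, 0.8, 0.7]
finger_gap: 0.125
```

Call:
{"api": "move_arm", "payload": {
  "offset": [
    [0,0,1],
    [0,0,2],
    [0,0,3],
    [0,0,4],
    [0,0,4],
    [0,0,4]
  ],
  "turn": [
    [0,0,0],
    [0,0,0],
    [0,0,0],
    [0,0,0],
    [0,0,0],
    [0,0,0]
  ]
}}

```text
t: 16.22
tcp_pos: [0.438, 0.2796, 0.1536]
orientation: [0.0, 0.754, 0.657, 0.0]
contact_force: [0.6, 0.3, 2.2]
finger_gap: 0.126
```

```bash
python3 - <<'E'
from h import *
s,im=snap('wrist','w16.png')
goto((0.4375,0.280,0.146),-7.9)
snap('scene','s16.png')
E
```

```text
t 16.27 tcp [0.438  0.2796 0.1536] yaw -7.91 F [-0.91 -0.81  1.54] gap 0.123 q [ 0.46 -0.09  2.03 -0.    1.2   0.6 ]
offset mm [ 0.3 -0.5  7.6] turn [ 0.0005 -0.0003 -0.0001]
```

View pics/w16.png

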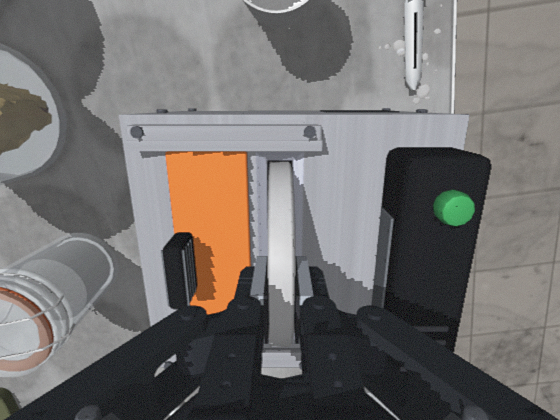

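Call:
{"api": "move_arm", "payload": {
  "offset": [
    [0,0,1],
    [0,0,2],
    [0,0,3],
    [0,0,4],
    [0,0,5],
    [0,0,6],
    [0,0,6],
    [0,0,6]
  ],
  "turn": [
    [0,0,0],
    [0,0,0],
    [0,0,0],
    [0,0,0],
    [0,0,0],
    [0,0,0],
    [0,0,0],
    [0,0,0]
  ]
}}

```text
t: 16.98
tcp_pos: [0.438, 0.2796, 0.1476]
orientation: [0.0, 0.754, 0.657, 0.0]
contact_force: [-0.4, -1.0, 3.9]
finger_gap: 0.128
```

Call:
{"api": "move_arm", "payload": {
  "offset": [
    [0,0,1],
    [0,0,1.5],
    [0,0,1.5],
    [0,0,1.5]
  ],
  "turn": [
    [0,0,0],
    [0,0,0],
    [0,0,0],
    [0,0,0]
  ]
}}

```text
t: 17.32
tcp_pos: [0.4381, 0.2797, 0.1466]
orientation: [0.0, 0.754, 0.657, 0.0]
contact_force: [-0.4, 0.2, 7.8]
finger_gap: 0.123
```

Call:
{"api": "move_arm", "payload": {
  "offset": [
    [0,0,1],
    [0,0,1],
    [0,0,1],
    [0,0,1]
  ],
  "turn": [
    [0,0,0],
    [0,0,0],
    [0,0,0],
    [0,0,0]
  ]
}}

```text
t: 17.65
tcp_pos: [0.4383, 0.2798, 0.1465]
orientation: [0.0, 0.754, 0.657, 0.001]
contact_force: [-1.8, -0.8, 10.6]
finger_gap: 0.128
```

```bash
python3 - <<'E'
from h import *
s,im=snap('scene','s17.png'); t0=cv2.imread('pics/scene0.png'); t1=cv2.imread('pics/s16.png')
f=lambda i:cv2.resize(i[140:230,180:280],(400,360),interpolation=cv2.INTER_CUBIC)
cv2.imwrite('pics/s17z.png',np.hstack([f(t0),f(im)]))
snap('top','t17.png'); snap('wrist','w17.png')
goto((0.4375,0.280,0.146),-7.9)
E
```

```text
t 17.8 tcp [0.4383 0.2798 0.1465] yaw -7.9 F [-1.67 -0.26  9.97] gap 0.128 q [ 0.46 -0.08  2.03 -0.    1.19  0.6 ]
offset mm [ 0.1 -0.8  0.5] turn [ 0.001  -0.0007 -0.0001]
```

View pics/s17z.png

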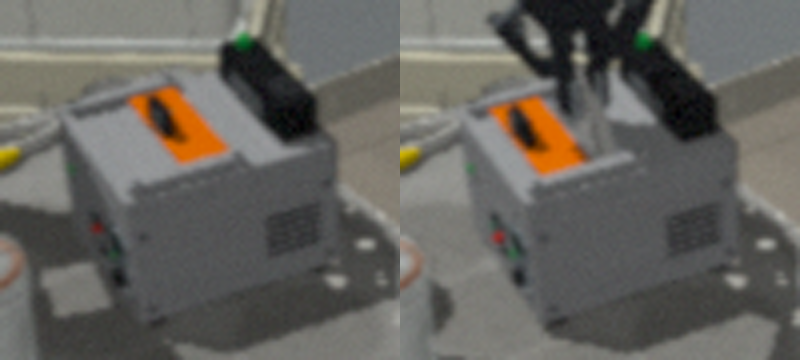

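View pics/s17.png

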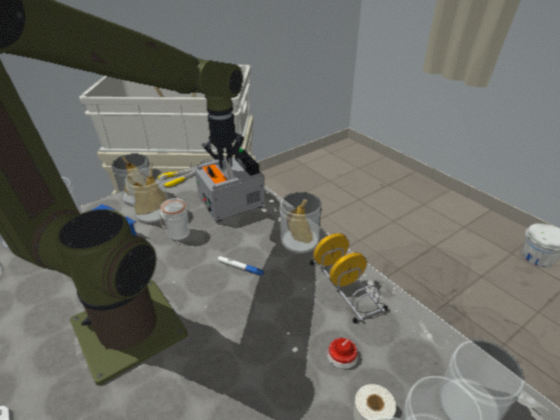

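View pics/w17.png

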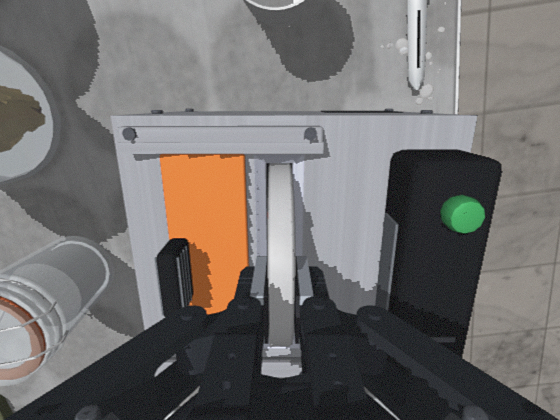

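View pics/t17.png

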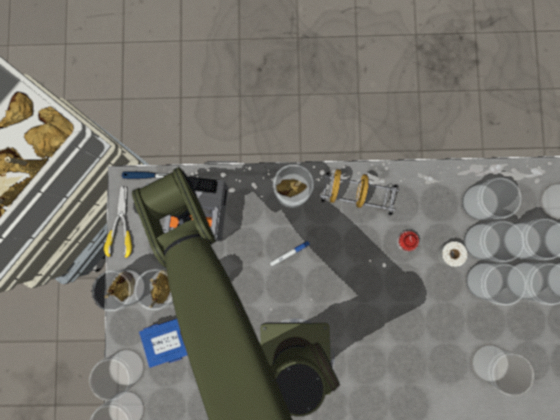

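```bash
python3 - <<'E'
from h import *
print(env.finish_job()); s=env.get_state(); print(s['t'],s['tcp_pos'],s['contact_force'],s['finger_gap'])
E
```

```text
the job is handed in; nothing more can be done
None
the job is handed in; nothing more can be done
```

I slid the guard open and took the silver lid from the rack's end bay. I lowered it through the slot with its outer face towards the hood, pressed it down to the stop's end, and handed the job in still gripping it. The clock was at about 17.8 s; no verdict came back.

**Last checks**
- **Guard:** it measured about 31.5 mm open in the wrist picture (27 mm counts as open), and it still showed open at the end.
- **Stop:** the lid met it with the tool at about 155 mm. At 146.5 mm the tool stopped moving while the force rose from 7.8 N to about 10 N, above the spring's 5 N. The red pointer had also moved down in the scene picture.
- **Grip:** the gap held steady at about 0.126, so there was no sign of the lid slipping.
- **Bystanders:** the gold lids, jar and timer looked unmoved in the last pictures. The cup was hidden in the last top view, but the arm never went near it.

**What went wrong:** the lid touched the front side of the slot on entry with about 3.7 N. I shifted it 1.2 mm towards the hood, and it then went down freely. No checks failed or disagreed.

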